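# Fasten the draw latch of the coffee case

## Task

Fasten the larger of the two aluminium cases on the dining table: swing the wire loop of its open latch over so that its bar lies down behind the hook, then press the lever down flat, past centre, so that it stays shut by itself with the bar held behind the hook.

Things in the scene. Friction and masses are not known exactly. Their poses are not given: they have to be found in the camera images.
- case: The larger aluminium case (the smaller one is already fastened), fixed: 150 mm in x, 200 in y, flat top at z = 110, draw latch amid the top. Origin: centre of the underside, z up; x runs across the seam from the lever (front part, -x, towards the robot) to the hook (rear part, +x). The lever turns on a pin along y at x -12, z 120. Shutting pulls the rear part in 3-4 mm against its springy seal.
- lever_end (a point): Outer face of the lever, 50 mm from its pin: a steel plate 22 wide, 4 thick, 54 long. Starts upright or leaning up to 20 degrees to +x (its stop), this face to +x; stays where left. Pushed over to -x, then down, it draws the bar against the hook (under 10 N here), passes centre 14 degrees before flat and snaps flat by itself; then this point faces up, 126 mm above the table.
- bail_bar (a point): Middle of the bar of the wire loop: a U of 6 mm round steel, 44 mm wide, straddling lever and hook, pivoted on the lever 16 mm from its pin; bar 75 mm from that pivot, so it passes 30 mm above the lever's end. Swings freely. Starts leaning back to -x on its stop, bar 85-95 mm above the case's top. Tipped past upright to +x it falls by itself, behind the hook while the lever stands upright.
- keeper (a point): The seat behind the hook, at the axis height of a bar lying there (3 mm above the case's top), case x +50 mm, +46 once shut. The hook is a dark steel lug 22 mm wide, 12 mm high, just on the -x side of this point; its lip overhangs the seat by 3 mm. A fallen bar lies up to 13 mm farther along +x until the lever draws it in.

How it is judged:
On the way:
1. the bar of the wire loop lies down behind the hook while the lever still stands up (x of bail_bar in the frame of keeper between -0.004 and 0.02 m and z of bail_bar in the frame of keeper below 0.006 m and z of lever_end in the frame of case above 0.145 m), for 0.2 s.
At the end, for the whole second after the job is handed in: The bar is held behind the hook (within 6 mm of its seat, under the lip) and the lever lies flat on the case, its end less than 132 mm above the case's underside, i.e. past centre and within about 7 degrees of flat (x of bail_bar in the frame of keeper between -0.004 and 0.006 m and z of bail_bar in the frame of keeper below 0.006 m and z of lever_end in the frame of case below 0.132 m); the robot touches nothing.
It also fails if it takes over 38 s, if anything falls off the work surface, if the arm or the gripper's body presses on something with over 40 N, if the wrist force passes 120 N, or if a joint passes its speed limit or range.

## Robot

A 6-joint arm with a two-finger parallel gripper is mounted at the origin on the work surface. World frame = base frame: x ahead of the robot, y to its left, z up, the work surface at z = 0. Lengths are in m, angles in rad, forces in N, time in s.
With the tool pointing down it reaches from about 0.225 to 0.875 m from the base axis. Payload 3.4 kg.
Tool frame: the origin (TCP) lies at the very end of the fingers, on their centre line; the grasp point (between the pads) lies 19 mm behind it (grip_depth is the distance from the TCP to the grasp point, in m); x points along the fingers, z is the direction in which the jaws open and shut, and the axes are right-handed (so a half turn about x gives the same grasp; the last joint's range is limited). The gripper opens to 85 mm and grips with 20 to 120 N. Pads are 22 mm wide; open, the fingers measure 114 mm over their backs; the gripper's body (76 mm by 85 mm) begins 54 mm behind the grasp point. The pads swing forward as they close: fully open they stand 13 mm farther back than shut.
Start: joints at [-0.121, 0.276, 1.505, -0, 1.361, -0.121], TCP at [0.575, -0, 0.231] pointing down, gripper open.
Joint ranges: [-2.89, 2.89], [-0.75, 2.08], [0.22, 2.7], [-1.18, 4.32], [0.11, 2.71], [-2.7, 2.7]. Speed limits (rad/s): [2.57, 2.57, 3.14, 3.14, 3.14, 3.14].

## Interface

Orientations are given as a unit quaternion [w, x, y, z].
In Python, from rig import get_state, get_image, sign_off, grip_depth gives the robot as it stands. The module is installed in compiled form; this text tells all that it offers.
- The arm moves only by the tool arm_command, never from a script. Its argument "series" is a list of rows, each an object with "dp": the shift along the tool's x, y, z scaled (see below), a list of three; "angular": the turn, a rotation vector about the tool's x, y, z scaled (see below), a list of three; "gripper": the finger opening in mm, from 0 to 85.4. A call has exactly 8 rows; each row shifts and turns the pose as measured when the row begins, along the tool's axes as they then stand; what a row does not reach is not made up. The controller multiplies each number of a shift by 0.12 m and each number of a turn by 90 degrees. A row lasts 1/8 s, in which the tool goes at most 62.5 mm and 10.7 degrees, less where a joint would pass 70% of its speed; a pose out of reach is approached as far as the arm can. A call with a number of a shift or a turn outside -1 to 1 is refused whole. A call with a gripper value outside its range is refused whole. The fingers move at their own pace and stop on an object; "grip_force" is the grip in N (left out, the last holds). Time passes only in rows, so rows that do not move let the fingers close, or fill a call up. It gives the time, the measured TCP pose, the force and the opening at its end, in the units of the state.
- get_state(): the state, without advancing time (a new reading comes with each control period).
- get_image(name): name is "scene" or "side" or "wrist"; returns a dict with "image" (400x640x3 uint8, blue, green, red), "depth" (400x640 float32, m along the optical axis (not along the pixel's ray), 0 where there is no reading), "mtx" (3x3 intrinsics, pixels), "k1" (the pictures are not rectified: a ray, as slopes to the right and down, at radius r is drawn at 1 + k1 r^2 times it, then the intrinsics apply), "view" (4x4, takes a point from world to camera coordinates); the wrist camera has in their place "mount" (4x4, takes a point from camera to tool coordinates, whose origin is the TCP and whose axes are the tool frame's). Camera axes: x right, y up, looking along -z (the intrinsics and any distortion apply to the point x, -y, -z); pixel columns grow to the right and rows downward; lengths in m; the calibration is good to about 2 mm. A picture is of the moment at which its call begins: read the wrist's pose just before it.
- sign_off(): hands the job in, once; it reports no verdict.
The state is a dict: "clock": time; "qpos": joint angles; "qd": joint speeds; "effort": joint torques, N m; "position": TCP position; "ee_rot": TCP orientation; "contact_force": force on the tool from outside, world axes, zero at the start; "moment": the same for the moment, N m; "width": finger opening in m.
Only numpy, scipy, OpenCV 4.12 (cv2) and the standard library are available. Lean on these libraries where they do the work, as an engineer would, in place of code of your own. Each camera call takes 0.05 s, during which the arm holds its last target. There are 200 camera calls.

## Working session

There is one attempt and no reset: what is moved stays moved. The work goes in short steps, Python scripts to look and compute and a tool call to move; the robot and the scene stay as the last step left them, time stands still between calls to the robot, and variables do not carry over. Pictures are saved under pics/ and viewed, about 8 in all and at most 12, crops included, and the job is handed in when it is done.

Besides the shell and the picture viewer there is one more tool, called as name(argument=value, ...), one argument or row to a line, values as JSON. arm_command: Moves the arm, as the interface text tells. Its arguments: {"type":"object","properties":{"series":{"type":"array","items":{"type":"object","properties":{"dp":{"type":"array","items":{"type":"number"}},"angular":{"type":"array","items":{"type":"number"}},"gripper":{"type":"number"}}}},"grip_force":{"type":"number"}},"required":["series"]}

```bash
mkdir -p pics; cat > h.py <<'E'
import numpy as np, cv2
from rig import get_state, get_image
from scipy.spatial.transform import Rotation as R
def pose(s):
    T=np.eye(4); q=s["ee_rot"]; T[:3,:3]=R.from_quat([q[1],q[2],q[3],q[0]]).as_matrix(); T[:3,3]=s["position"]; return T
def cloud(name):
    s=get_state(); g=get_image(name)
    view=g["view"] if "view" in g else np.linalg.inv(pose(s)@g["mount"])
    d=g["depth"]; v,u=np.mgrid[0:d.shape[0],0:d.shape[1]]
    K=np.array(g["mtx"]); pts=np.stack([u.ravel(),v.ravel()],1).astype(np.float32)[:,None]
    n=cv2.undistortPoints(pts,K,np.array([g["k1"],0,0,0.])).reshape(d.shape+(2,))
    P=np.stack([n[...,0]*d,-n[...,1]*d,-d,np.ones_like(d)],-1)@np.linalg.inv(view).T
    P=P[...,:3]; P[d==0]=np.nan
    return g,P
E
python3 - <<'E'
from h import *
for n in("scene","side"):
    g,P=cloud(n); cv2.imwrite(f"pics/{n}1.png",g["image"]); np.save(n,P)
    print(n,np.linalg.inv(g["view"])[:3].round(2).tolist())
print(get_state())
E
```

```text
scene [[-0.38, -0.59, 0.71, 1.23], [0.93, -0.22, 0.31, 0.29], [-0.02, 0.78, 0.63, 0.68]]
side [[0.96, 0.22, -0.2, 0.33], [-0.3, 0.71, -0.64, -0.7], [0.0, 0.67, 0.74, 0.92]]
{'clock': 0.1, 'qpos': array([-1.21002084e-01,  2.76519637e-01,  1.50603405e+00,  4.13835967e-05,
        1.36070899e+00, -1.20988932e-01]), 'qd': array([-1.26680500e-03, -1.38436882e-03, -3.49428334e-03,  1.02020614e-04,
        8.80131589e-05,  1.11316997e-03]), 'effort': array([ 1.55745878e-03, -4.17697620e+01, -2.46405226e+01, -1.74112388e-04,
        5.80947395e-03,  2.85749664e-07]), 'position': array([5.74513175e-01, 6.74700086e-05, 2.30522165e-01]), 'ee_rot': array([7.06522136e-01, 9.31823082e-05, 7.07690932e-01, 7.77557927e-05]), 'contact_force': array([ 1.07589133,  0.16811481, -0.11178462]), 'moment': array([-0.01382098, -0.00450889,  0.02052169]), 'width': 0.08526700052638561}
```

View pics/scene1.png

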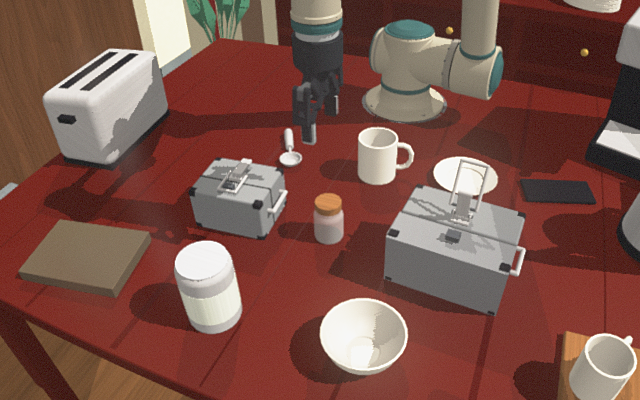

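View pics/side1.png

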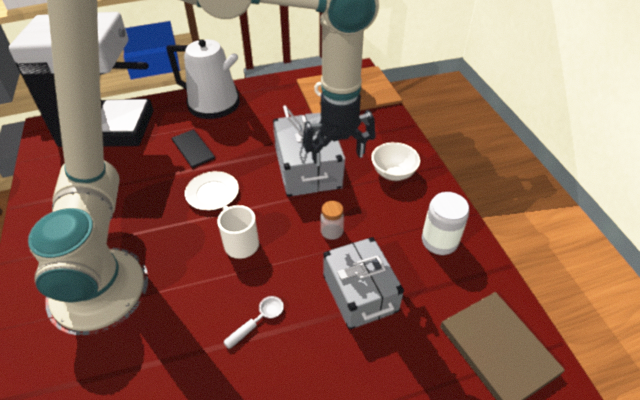

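The scene view shows the large case around (455,245), with the upright loop at (468,180), the lever below it and the hook at (453,236). The side view has it at (310,150), with the gripper partly hiding it. Next I'll measure the top rectangle, hook and loop.

```bash
python3 - <<'E'
from h import *
P=np.load("scene.npy"); im=cv2.imread("pics/scene1.png")
b=np.zeros(P.shape[:2],bool); b[150:320,375:535]=1
Q=P[...,2]
m=b&(Q>.104)&(Q<.116)
r=cv2.minAreaRect(P[m][:,:2].astype(np.float32)*1000); print("top rect",m.sum(),r, np.median(Q[m]))
# y-side/x edges robust
X=P[m][:,:2]; print(np.percentile(X,[1,50,99],axis=0))
m2=b&(Q>.117)&(Q<.3)
for lo in np.arange(.117,.24,.008):
    k=m2&(Q>=lo)&(Q<lo+.008)
    if k.sum(): print(round(lo,3),k.sum(),np.percentile(P[k][:,:2],[5,50,95],axis=0).round(4).tolist())
c=cv2.resize(im[140:320,370:540],None,fx=4,fy=3.3,interpolation=cv2.INTER_CUBIC)
c=cv2.resize(im[150:260,400:530],None,fx=5,fy=5,interpolation=cv2.INTER_CUBIC)
cv2.imwrite("pics/c1.png",c)
E
```

```text
top rect 7062 ((573.2041625976562, 242.9523162841797), (201.62600708007812, 158.35092163085938), 85.5578384399414) 0.10883144350403201
[[0.498573   0.14360688]
 [0.58594361 0.25265847]
 [0.65352651 0.34203125]]
0.117 212 [[0.558, 0.2292], [0.6068, 0.2413], [0.6201, 0.2589]]
0.125 51 [[0.5599, 0.2342], [0.5626, 0.2447], [0.5642, 0.2546]]
0.133 108 [[0.5564, 0.2222], [0.562, 0.2442], [0.5653, 0.2665]]
0.141 87 [[0.553, 0.2207], [0.5623, 0.2455], [0.5656, 0.2679]]
0.149 91 [[0.5481, 0.2216], [0.564, 0.2441], [0.5666, 0.2682]]
0.157 98 [[0.5426, 0.2221], [0.5633, 0.2438], [0.5671, 0.2691]]
0.165 105 [[0.5386, 0.2231], [0.5653, 0.2448], [0.57, 0.2696]]
0.173 48 [[0.533, 0.2225], [0.5375, 0.2448], [0.5683, 0.271]]
0.181 46 [[0.5276, 0.2228], [0.5318, 0.2661], [0.5368, 0.271]]
0.189 42 [[0.5228, 0.2233], [0.5274, 0.2279], [0.5315, 0.2719]]
0.197 129 [[0.5195, 0.2256], [0.5232, 0.2488], [0.5268, 0.2707]]
```

View pics/c1.png

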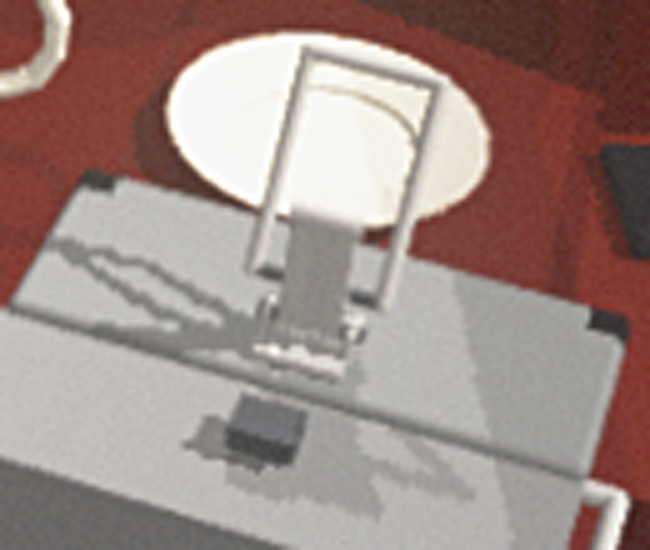

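The crop shows the hook's lug at (265,428), the lever upright at (322,270) and the bar along the top at (370,65). Together with depth this gives:

- **Bar:** about (0.523, 0.249, 0.203)
- **Lever pin:** about (0.56, 0.245)
- **Hook:** about (0.607, 0.241)
- **Case yaw:** about -5°

I'll close the fingers, line up with the yaw and go behind the bar.

arm_command(
  series=[
    {"dp":[0,0,0],"angular":[0.0556,0,0],"gripper":0},
    {"dp":[0,0.334,-0.169],"angular":[0,0,0],"gripper":0},
    {"dp":[0,0.334,-0.169],"angular":[0,0,0],"gripper":0},
    {"dp":[0,0.334,-0.169],"angular":[0,0,0],"gripper":0},
    {"dp":[0,0.334,-0.169],"angular":[0,0,0],"gripper":0},
    {"dp":[0,0.334,-0.169],"angular":[0,0,0],"gripper":0},
    {"dp":[0,0.334,-0.169],"angular":[0,0,0],"gripper":0},
    {"dp":[0,0,0],"angular":[0,0,0],"gripper":0},
  ],
  grip_force=40,
)

```text
clock: 1.1
position: [0.4711, 0.2569, 0.2267]
ee_rot: [0.703, 0.033, 0.709, -0.033]
contact_force: [-0.2, -0.5, 0.3]
width: -0.0002
```

arm_command(
  series=[
    {"dp":[0.17,-0.025,0],"angular":[0,0,0],"gripper":0},
    {"dp":[0.16,0,0],"angular":[0,0,0],"gripper":0},
    {"dp":[0,0,0.1],"angular":[0,0,0],"gripper":0},
    {"dp":[0,0,0.1],"angular":[0,0,0],"gripper":0},
    {"dp":[0,0,0.1],"angular":[0,0,0],"gripper":0},
    {"dp":[0,0,0.1],"angular":[0,0,0],"gripper":0},
    {"dp":[0,0,0.1],"angular":[0,0,0],"gripper":0},
    {"dp":[0,0,0],"angular":[0,0,0],"gripper":0},
  ],
)

```text
clock: 2.1
position: [0.5383, 0.2452, 0.1874]
ee_rot: [0.705, 0.033, 0.707, -0.034]
contact_force: [0.4, -0.0, 0.3]
width: 0.0
```

```bash
python3 - <<'E'
from h import *
g,P=cloud("scene"); 
c=cv2.resize(g["image"][130:270,390:540],None,fx=4,fy=4,interpolation=cv2.INTER_CUBIC)
cv2.imwrite("pics/c2.png",c); print(get_state()["position"],get_state()["contact_force"])
E
```

```text
[0.53759035 0.24524458 0.18734504] [ 0.65448935 -0.13426832  0.0036994 ]
```

View pics/c2.png

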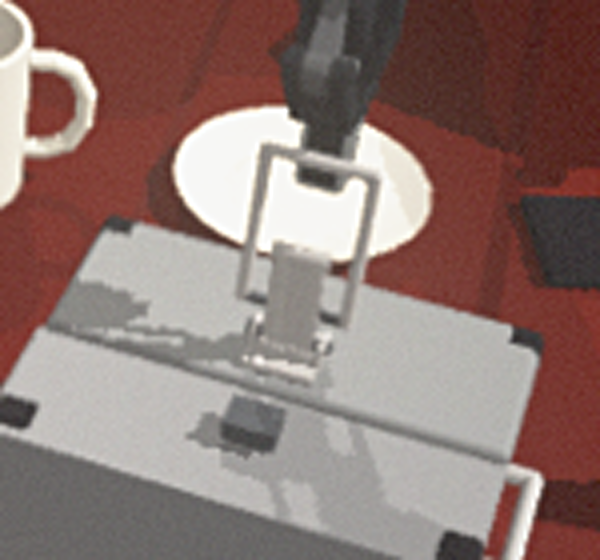

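The fingertip at (320,180) is behind the bar, near the middle of the loop and above the lever end at (300,250). I'll keep pushing.

arm_command(
  series=[
    {"dp":[0,0,0.1],"angular":[0,0,0],"gripper":0},
    {"dp":[0,0,0.1],"angular":[0,0,0],"gripper":0},
    {"dp":[0,0,0.1],"angular":[0,0,0],"gripper":0},
    {"dp":[0,0,0],"angular":[0,0,0],"gripper":0},
    {"dp":[0,0,0],"angular":[0,0,0],"gripper":0},
    {"dp":[0,0,0],"angular":[0,0,0],"gripper":0},
    {"dp":[0,0,0],"angular":[0,0,0],"gripper":0},
    {"dp":[0,0,0],"angular":[0,0,0],"gripper":0},
  ],
)

```text
clock: 3.15
position: [0.5745, 0.2419, 0.1872]
ee_rot: [0.704, 0.032, 0.708, -0.034]
contact_force: [0.2, -0.1, -0.4]
width: -0.0001
```

```bash
python3 - <<'E'
from h import *
g,P=cloud("scene"); 
c=cv2.resize(g["image"][130:270,390:540],None,fx=4,fy=4,interpolation=cv2.INTER_CUBIC)
cv2.imwrite("pics/c3.png",c); print(get_state()["position"],get_state()["contact_force"])
E
```

```text
[0.57446167 0.24190898 0.18718947] [ 0.79231873 -1.08171417 -0.67244993]
```

View pics/c3.png

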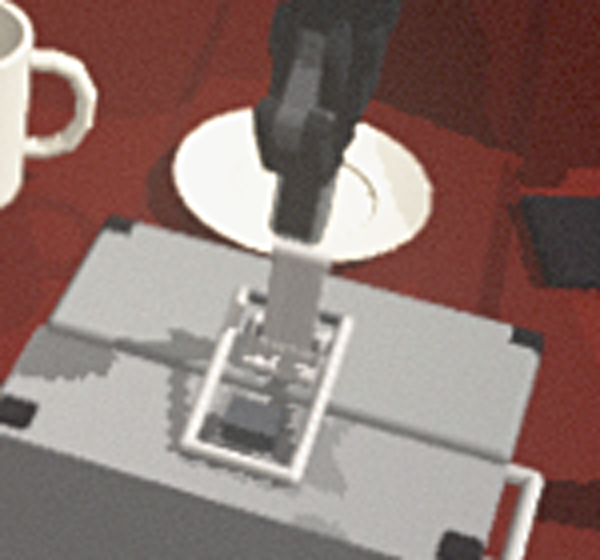

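The loop has swung over: its bar is at (245,470), down behind the hook at (250,420), with the lever still up. Next I'll go to the lever's +x side, drop to z 0.162 and approach its face.

arm_command(
  series=[
    {"dp":[0,0,0.14],"angular":[0,0,0],"gripper":0},
    {"dp":[0,0,0.13],"angular":[0,0,0],"gripper":0},
    {"dp":[0.11,0,0],"angular":[0,0,0],"gripper":0},
    {"dp":[0.1,0,0],"angular":[0,0,0],"gripper":0},
    {"dp":[0,0,-0.08],"angular":[0,0,0],"gripper":0},
    {"dp":[0,0,-0.08],"angular":[0,0,0],"gripper":0},
    {"dp":[0,0,-0.05],"angular":[0,0,0],"gripper":0},
    {"dp":[0,0,0],"angular":[0,0,0],"gripper":0},
  ],
)

```text
clock: 4.2
position: [0.5811, 0.241, 0.1595]
ee_rot: [0.704, 0.032, 0.709, -0.034]
contact_force: [0.4, 0.4, 0.1]
width: 0.0
```

```bash
python3 - <<'E'
from h import *
g,P=cloud("scene"); 
c=cv2.resize(g["image"][130:270,390:540],None,fx=4,fy=4,interpolation=cv2.INTER_CUBIC)
cv2.imwrite("pics/c4.png",c); print(get_state()["position"],get_state()["contact_force"])
b=P[130:270,390:540].reshape(-1,3)
# bar of loop: lying wire above case top near hook, behind it
ex=np.array([.9956,-.0935]); ey=np.array([.0935,.9956]); q=(b[:,:2]-[.607,.241])
k=(abs(q@ey)<.025)&(b[:,2]>.1125)&(b[:,2]<.125)&(q@ex>-.03)&(q@ex<.04)
for lo in np.arange(-.03,.04,.004):
    j=k&(q@ex>=lo)&(q@ex<lo+.004)
    if j.any(): print(round(lo,3),j.sum(),b[j,2].max().round(4),np.ptp(q[j]@ey).round(3))
E
```

```text
[0.58130993 0.24109658 0.15957641] [-0.00379651  0.19400649  0.0239196 ]
-0.018 3 0.1245 0.004
-0.014 6 0.1246 0.046
-0.01 13 0.1238 0.048
-0.006 27 0.1244 0.048
-0.002 44 0.1236 0.048
0.002 35 0.1227 0.048
0.006 51 0.1224 0.048
0.01 61 0.123 0.049
0.014 19 0.1209 0.048
0.018 30 0.1165 0.047
0.022 25 0.116 0.046
0.026 2 0.1141 0.028
```

View pics/c4.png

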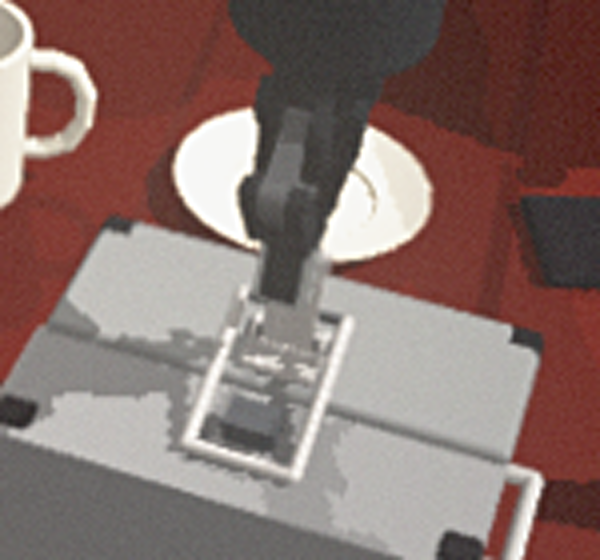

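The finger is on the lever's +x face, about 3 mm towards -y, and the bar is behind the hook. I'll push the lever over along its arc.

arm_command(
  series=[
    {"dp":[0,0.025,-0.1],"angular":[0,0,0],"gripper":0},
    {"dp":[0,0,-0.1],"angular":[0,0,0],"gripper":0},
    {"dp":[0.03,0,-0.06],"angular":[0,0,0],"gripper":0},
    {"dp":[0.03,0,-0.06],"angular":[0,0,0],"gripper":0},
    {"dp":[0.035,0,-0.035],"angular":[0,0,0],"gripper":0},
    {"dp":[0.035,0,-0.035],"angular":[0,0,0],"gripper":0},
    {"dp":[0,0,0],"angular":[0,0,0],"gripper":0},
    {"dp":[0,0,0],"angular":[0,0,0],"gripper":0},
  ],
)

```text
clock: 5.25
position: [0.5332, 0.249, 0.1443]
ee_rot: [0.705, 0.032, 0.707, -0.034]
contact_force: [0.4, 0.9, 1.3]
width: 0.0
```

```bash
python3 - <<'E'
from h import *
g,P=cloud("scene"); 
c=cv2.resize(g["image"][130:270,390:540],None,fx=4,fy=4,interpolation=cv2.INTER_CUBIC)
cv2.imwrite("pics/c5.png",c); print(get_state()["position"],get_state()["contact_force"])
E
```

```text
[0.5332621  0.24901756 0.14435061] [-0.32221421 -0.43454847  1.40165288]
```

View pics/c5.png

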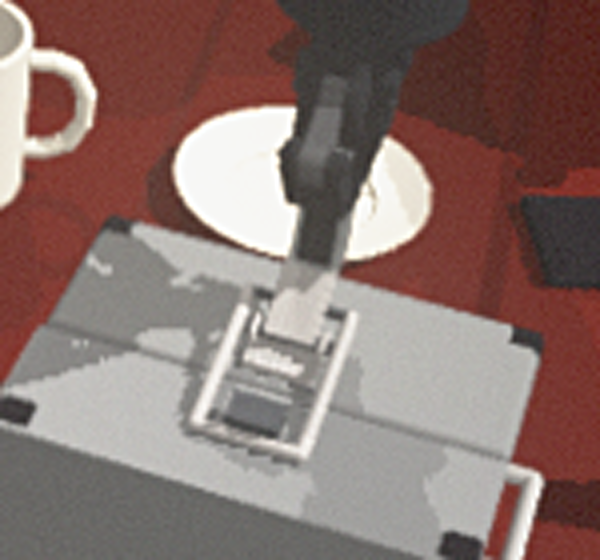

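The lever is well over at (300,305) and the bar has been drawn close to the hook's rear at (250,445). I'll press it down now.

arm_command(
  series=[
    {"dp":[0.04,0,-0.02],"angular":[0,0,0],"gripper":0},
    {"dp":[0.04,0,-0.01],"angular":[0,0,0],"gripper":0},
    {"dp":[0.04,0,-0.01],"angular":[0,0,0],"gripper":0},
    {"dp":[0.04,0,0],"angular":[0,0,0],"gripper":0},
    {"dp":[0.03,0,0],"angular":[0,0,0],"gripper":0},
    {"dp":[0.02,0,0],"angular":[0,0,0],"gripper":0},
    {"dp":[0.01,0,0],"angular":[0,0,0],"gripper":0},
    {"dp":[0,0,0],"angular":[0,0,0],"gripper":0},
  ],
)

```text
clock: 6.3
position: [0.5273, 0.2495, 0.1241]
ee_rot: [0.706, 0.033, 0.707, -0.033]
contact_force: [-0.2, 0.2, 0.1]
width: 0.0003
```

It's at z 0.124 with no residual force, so the lever has probably snapped flat. I'll retreat and look.

arm_command(
  series=[
    {"dp":[-0.2,0,0],"angular":[0,0,0],"gripper":0},
    {"dp":[-0.3,0,0],"angular":[0,0,0],"gripper":0},
    {"dp":[-0.3,0,0],"angular":[0,0,0],"gripper":0},
    {"dp":[-0.2,0,-0.2],"angular":[0,0,0],"gripper":0},
    {"dp":[0,0,-0.3],"angular":[0,0,0],"gripper":0},
    {"dp":[0,0,0],"angular":[0,0,0],"gripper":0},
    {"dp":[0,0,0],"angular":[0,0,0],"gripper":0},
    {"dp":[0,0,0],"angular":[0,0,0],"gripper":0},
  ],
)

```text
clock: 7.3
position: [0.4678, 0.2549, 0.2422]
ee_rot: [0.704, 0.032, 0.708, -0.034]
contact_force: [-0.7, 0.3, 0.0]
width: -0.0002
```

```bash
python3 - <<'E'
from h import *
g,P=cloud("scene"); 
c=cv2.resize(g["image"][150:270,390:540],None,fx=5,fy=5,interpolation=cv2.INTER_CUBIC)
cv2.imwrite("pics/c6.png",c); print(get_state()["position"],get_state()["contact_force"])
b=P[150:270,390:540].reshape(-1,3)
ex=np.array([.9956,-.0935]); ey=np.array([.0935,.9956]); q=(b[:,:2]-[.558,.2455]) # rel. pin
k=(abs(q@ey)<.026)&(b[:,2]<.25)
for lo in np.arange(-.064,.084,.004):
    j=k&(q@ex>=lo)&(q@ex<lo+.004); c_=j&(abs(q@ey)<.008)
    if c_.any(): print(round(lo,3),"mid z med/max",np.median(b[c_,2]).round(4),b[c_,2].max().round(4),"all max",b[j,2].max().round(4))
E
```

```text
[0.46787423 0.25486551 0.24209645] [ 0.01020737 -1.09852335  0.59751476]
-0.056 mid z med/max 0.1242 0.1249 all max 0.1249
-0.052 mid z med/max 0.1254 0.1266 all max 0.1266
-0.048 mid z med/max 0.124 0.1267 all max 0.1267
-0.044 mid z med/max 0.124 0.125 all max 0.125
-0.04 mid z med/max 0.1241 0.1257 all max 0.1257
-0.036 mid z med/max 0.124 0.1257 all max 0.1257
-0.032 mid z med/max 0.1237 0.1271 all max 0.1271
-0.028 mid z med/max 0.1237 0.1247 all max 0.1247
-0.024 mid z med/max 0.1234 0.1266 all max 0.1266
-0.02 mid z med/max 0.1237 0.1254 all max 0.1255
-0.016 mid z med/max 0.1241 0.1254 all max 0.1254
-0.012 mid z med/max 0.1245 0.1255 all max 0.1257
-0.008 mid z med/max 0.1239 0.1247 all max 0.1247
-0.004 mid z med/max 0.1226 0.1259 all max 0.1259
0.0 mid z med/max 0.1199 0.1246 all max 0.1252
0.004 mid z med/max 0.1139 0.1213 all max 0.1254
0.008 mid z med/max 0.1134 0.1154 all max 0.1221
0.012 mid z med/max 0.1123 0.117 all max 0.12
0.016 mid z med/max 0.1093 0.1142 all max 0.1198
0.02 mid z med/max 0.1081 0.1097 all max 0.1197
0.024 mid z med/max 0.1094 0.1104 all max 0.1194
0.028 mid z med/max 0.1108 0.1111 all max 0.1186
0.04 mid z med/max 0.1216 0.1226 all max 0.1226
0.044 mid z med/max 0.1218 0.1242 all max 0.1242
0.048 mid z med/max 0.1216 0.1238 all max 0.1238
0.052 mid z med/max 0.1216 0.1232 all max 0.1233
0.056 mid z med/max 0.1185 0.1223 all max 0.1227
0.06 mid z med/max 0.1126 0.1229 all max 0.1229
0.064 mid z med/max 0.1092 0.1105 all max 0.1121
0.068 mid z med/max 0.1088 0.1104 all max 0.1114
0.072 mid z med/max 0.1086 0.1105 all max 0.1109
0.076 mid z med/max 0.1086 0.1099 all max 0.1111
0.08 mid z med/max 0.1081 0.1096 all max 0.1106
0.084 mid z med/max 0.0937 0.1096 all max 0.1107
```

View pics/c6.png

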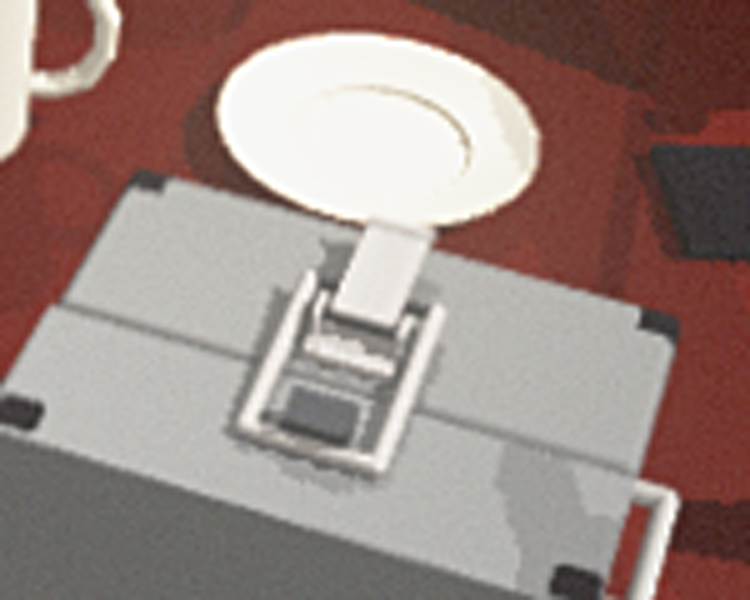

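The lever lies flat (385,275), with its face level at 0.124–0.126 m. The bar at (310,455) is right up against the back of the hook, about 58 mm from the pin as expected. The robot is clear, so I'm handing in.

```bash
python3 -c "
from rig import sign_off; print(sign_off())"
```

```text
the job is handed in; nothing more can be done
None
```

The larger case is fastened as far as I can measure, and I handed the job in at about 7.4 s of the 38 s allowed; `sign_off` reports no verdict.

With closed fingers I tipped the wire loop past upright. It fell behind the hook while the lever still stood up. I then pushed the lever over along its arc and pressed it flat.

**Last checks, after the arm had backed off:**
- **Lever:** its face is level at 0.124–0.126 m all along, below the 0.132 m limit, and it stayed down with nothing touching it.
- **Bar:** it lies low against the back of the hook, about 58 mm from the pin as expected when shut. The depth data was too coarse there to give its height or its offset from the seat to the millimetre, so I judged the fit under the lip mainly from the picture.
- **Forces:** never more than about 2 N in the readings I took.

No check failed or disagreed.

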